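# Load a thin-walled frame tube and index it to the detent

### The job

Take the thin-walled blue bicycle tube off its wooden rack, squeezing it with no more than 25 N per finger, and lay it centred in the two black V-saddles of the turntable, setting it down without dropping or banging it. Then, with the tube lying in the saddles, turn the table anticlockwise (seen from above) until the red knob is at the yellow block and the detent clicks in, and let go. Leave the pot, the screwdriver and the crank where they are.

Things in the scene. Friction and masses are not known exactly. Their poses are not given: they have to be found in the camera images.
- tube: Blue thin-walled bicycle tube with bright ends, a plain cylinder 34 mm in diameter and 170 mm long, 0.14 to 0.28 kg. Origin at its centre, x along its axis (either end first, both ends alike; it may be rolled about x). It dents at a grip over 25 N per finger. It starts level in the rack's saddles.
- rack: Fixed wooden rack, base 170 x 90 x 12 mm, with two cork-lined V-saddles 45 mm either side of its middle (each 14 mm thick, so 76 mm clear between them, and 46 mm across), on which the tube waits. Origin at the centre of its underside on the bench, x along the tube's direction. A tube in it has its axis 66 mm above the bench, with 37 mm of free height under it.
- indexer: Fixed grey base of the turntable with the yellow detent block, which reaches out to 165 mm from the axis along the base's -x and is 36 mm high. Origin on the turntable's vertical axis, at bench height.
- turntable (a joint): Turntable angle in rad, growing anticlockwise from above; starts between 0 and 0.5. At 1.571 the red knob is at the yellow block: there a sprung roller drops between two bumps on the rim, pulls the table in from about 0.06 rad either side and holds it (about 7 N at the knob to pass a bump, under 1 N elsewhere). It ends at 2.1, so it can be overshot. It stays where it is left.
- cradle (a point): Where the tube's centre belongs: on the turntable's axis, 94 mm above the bench, midway between two black V-saddles (45 mm either side along x, each 14 mm thick and 46 mm across, 76 mm clear between; 90 degree V, bottom 70 mm, tips about 90 mm above the bench). x is the saddles' line and turns with the table; y points to the red knob. Disc 224 mm wide, top 40 mm above the bench.
- knob (a point): The upright red knob on the turntable, 90 mm from its axis along the cradle's y: a cylinder 26 mm in diameter, from 70 to 115 mm above the bench, on a 14 mm stem that stands on the disc. This point is on its centre line, 95 mm above the bench.
- detent (a point): Middle of the top of the yellow detent block, 152 mm from the turntable's axis, 36 mm above the bench.
- pot: Bystander: white jar, 72 mm in diameter, 100 mm high, origin at the centre of its underside.
- screwdriver: Bystander: green-handled screwdriver 200 mm long, lying.
- crank: Bystander: bicycle chainring 148 mm in diameter with its 170 mm crank arm, lying flat, origin at the chainring's centre underneath.

How it is judged:
By the outcome, as a careful person would: the job done as asked, in the order asked, and still so for the second after the job is handed in, with the robot touching nothing.
It also fails if it takes over 64 s, if anything falls off the work surface, if the arm or the gripper's body presses on something with over 40 N, if the wrist force passes 120 N, or if a joint passes its speed limit or range.

### The arm

A 6-joint arm with a two-finger parallel gripper is mounted at the origin on the work surface. World frame = base frame: x ahead of the robot, y to its left, z up, the work surface at z = 0. Lengths are in m, angles in rad, forces in N, time in s.
With the tool pointing down it reaches from about 0.25 to 0.775 m from the base axis. Payload 4 kg.
Tool frame: the origin (TCP) lies midway between the tips of the shut fingers; the grasp point (between the pads) lies 19 mm behind it; z points along the fingers, y is the line along which they close (so a half turn about z gives the same grasp; the last joint's range is limited). The gripper opens to 94 mm and grips with 3 to 60 N. Pads are 16 mm wide; open, the fingers measure 119 mm over their backs; the gripper's body (75 mm by 177 mm) begins 78 mm behind the grasp point.
Start: joints at [1.121, 0.087, 1.371, -0, 1.684, -0.103], TCP at [0.187, 0.517, 0.206] pointing down, gripper open.
Joint ranges: [-3.1, 3.1], [-0.76, 2.03], [0.27, 2.55], [-1.08, 4.22], [0.17, 2.65], [-2.57, 2.57]. Speed limits (rad/s): [2.79, 2.79, 3.14, 3.14, 3.14, 3.14].

### API

Orientations are given as a 3x3 rotation matrix whose columns are the frame's x, y, z axes.
In Python, from plant import ctrl gives the robot as it stands.
- The arm moves only by the shell command python3 inch.py FILE, which reads ROWS from the file FILE. ROWS is 1 to 8 rows, parted by a bar, with the numbers parted by spaces; each row has 5 numbers: the finger opening in m, then dx, dy, dz in shares of the most that a row can go, 1 being 50 mm, then a turn about the tool's z in units of 0.2 rad; each row shifts and turns the commanded pose from where the row before left it, along the tool's axes as they then stand; what a row does not reach is not made up. A row lasts 1/10 s, in which the tool goes at most 0.05 m and 0.15 rad, less where a joint would pass 70% of its speed; a pose out of reach is approached as far as the arm can. The fingers move at their own pace and stop on an object; the grip force is fixed at half the most. Time passes only in rows, so rows that do not move let the fingers close. It prints the time, the measured TCP pose, the force, the opening and the grip force at its end. Input that does not fit is refused with a message, and nothing moves.
- ctrl.sense(): the state, without advancing time (a new reading comes with each control period).
- ctrl.capture(name): name is "scene" or "top"; returns a dict with "img" (384x512x3 uint8, red, green, blue), "camera_matrix" (3x3 intrinsics, pixels), "world_from_camera" (4x4, takes a point from camera to world coordinates). Camera axes: x right, y up, looking along -z (the intrinsics and any distortion apply to the point x, -y, -z); pixel columns grow to the right and rows downward; lengths in m; the calibration is good to about 2 mm. A picture is of the moment at which its call begins. There is no depth.
- ctrl.hand_in(): hands the job in; it is judged then, once.
The state is a dict: "t": time; "qpos": joint angles; "qvel": joint speeds; "effort": joint torques, N m; "ee_pos": TCP position; "eef_rot": TCP orientation; "force": force on the tool from outside, world axes, zero at the start; "moment": the same for the moment, N m; "opening": finger opening in m; "grip_force": force on a finger pad.
Only numpy, scipy, OpenCV 4.12 (cv2) and the standard library are available. Lean on these libraries where they do the work, as an engineer would, in place of code of your own. Each camera call takes 0.05 s, during which the arm holds its last target. There are 200 camera calls.

## Working session

There is one attempt and no reset: what is moved stays moved. The work goes in short steps, Python scripts to look and compute and a shell command to move; the robot and the scene stay as the last step left them, time stands still between calls to the robot, and variables do not carry over. Pictures are saved under pics/ and viewed, at most 10 in all, crops included, and the job is handed in when it is done.

```bash
ls; mkdir -p pics; python3 - <<'E'
from plant import ctrl
import cv2,numpy as np
s=ctrl.sense();print({k:np.round(v,3).tolist() for k,v in s.items()})
for n in("scene","top"):
    c=ctrl.capture(n);cv2.imwrite(f"pics/{n}0.png",c["img"][:,:,::-1]);print(n,c["camera_matrix"],c["world_from_camera"].round(4),[k for k in c])
E
```

```text
inch.py
pics
plant.py
  5 inch.py
  3 plant.py
  8 total
{'t': 0.0, 'qpos': [1.121, 0.088, 1.372, -0.0, 1.684, -0.103], 'qvel': [-0.001, -0.001, 0.0, -0.001, 0.001, -0.0], 'effort': [0.001, -34.019, -30.242, 0.072, 0.033, -0.0], 'ee_pos': [0.187, 0.517, 0.204], 'eef_rot': [[-0.94, 0.34, -0.001], [0.34, 0.94, -0.002], [0.0, -0.002, -1.0]], 'force': [-0.053, -0.057, 0.63], 'moment': [0.014, 0.027, 0.067], 'grip_force': 0.0, 'opening': 0.094}
scene [[441.91862259   0.         259.53086405]
 [  0.         441.91862259 195.75861763]
 [  0.           0.           1.        ]] [[ 0.857  -0.4396  0.2687  0.8304]
 [ 0.5153  0.7271 -0.4537 -0.5082]
 [ 0.0041  0.5273  0.8497  0.9171]
 [ 0.      0.      0.      1.    ]] ['img', 'camera_matrix', 'world_from_camera']
top [[406.2727404    0.         253.49323272]
 [  0.         406.2727404  188.7953448 ]
 [  0.           0.           1.        ]] [[-0.016   0.9861 -0.1655  0.4213]
 [-0.9999 -0.0164 -0.0014 -0.0335]
 [-0.0041  0.1654  0.9862  1.0321]
 [ 0.      0.      0.      1.    ]] ['img', 'camera_matrix', 'world_from_camera']
```
View pics/top0.png

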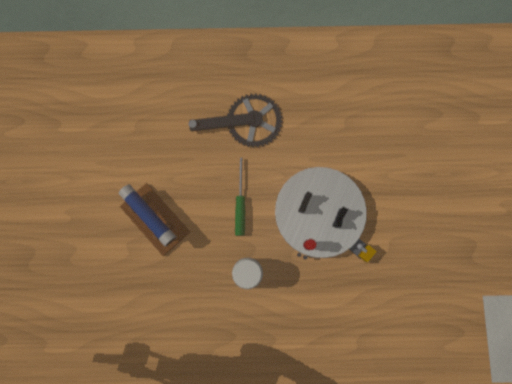

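View pics/scene0.png

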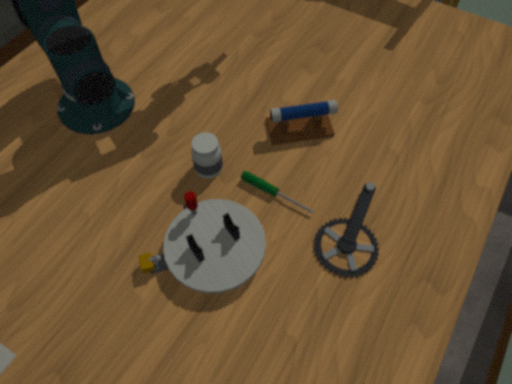

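The top view shows the tube at about (148,215), running from (126,192) to (168,238). The disc is at (321,212), the saddles at (305,203) and (341,217), the knob at (310,244), the yellow block at (367,253) and the pot at (247,273). In the scene view the tube is at (304,111), the disc at (215,246), the knob at (190,201) and the block at (150,262).

```bash
cat > h.py <<'E'
from plant import ctrl
import cv2,numpy as np
def ray(c,p):
    K=c["camera_matrix"];T=c["world_from_camera"]
    d=np.linalg.inv(K)@[p[0],p[1],1.];return T[:3,3],T[:3,:3]@(d*[1,-1,-1])
def at(c,p,z):
    o,d=ray(c,p);return o+d*(z-o[2])/d[2]
def proj(c,P):
    T=c["world_from_camera"];q=(np.atleast_2d(P)-T[:3,3])@T[:3,:3]*[1,-1,-1]
    u=q@c["camera_matrix"].T;return u[:,:2]/u[:,2:]
def tri(c1,p1,c2,p2):
    (a,u),(b,v)=ray(c1,p1),ray(c2,p2)
    t=np.linalg.lstsq(np.c_[u,-v],b-a,rcond=None)[0]
    return (a+u*t[0]+b+v*t[1])/2,np.linalg.norm(a+u*t[0]-b-v*t[1])
def mask(c,f,box=None):
    R,G,B=[c["img"][:,:,i].astype(int) for i in range(3)]
    m=f(R,G,B).astype(np.uint8)
    if box:
        k=np.zeros_like(m);x0,y0,x1,y1=box;k[y0:y1,x0:x1]=1;m&=k
    n,l,s,ce=cv2.connectedComponentsWithStats(m)
    i=1+np.argmax(s[1:,4]);return (l==i).astype(np.uint8),ce[i],s[i,4]
blue=lambda R,G,B:(B>R*1.4)&(B>G*1.25)&(B>50)
red=lambda R,G,B:(R>2.2*G)&(R>90)&(R>2.2*B)
yel=lambda R,G,B:(R>110)&(G>90)&(B<50)&(G>.68*R)
E
python3 - <<'E'
from h import *
t=ctrl.capture("top");s=ctrl.capture("scene")
bx={"tube":(blue,(100,170,190,260),(255,85,350,140)),"knob":(red,None,None),"yel":(yel,(350,235,385,270),(130,245,170,280))}
for n,(f,b1,b2) in bx.items():
    m1,c1,a1=mask(t,f,b1);m2,c2,a2=mask(s,f,b2)
    print(n,c1.round(1),a1,c2.round(1),a2,[x.round(4) for x in map(np.array,tri(t,c1,s,c2))])
    if n=="tube":
        for c,m,ce in((t,m1,c1),(s,m2,c2)):
            r=cv2.minAreaRect(np.argwhere(m)[:,::-1].astype(np.float32));bp=cv2.boxPoints(r);
            L=[np.linalg.norm(bp[i]-bp[i+1]) for i in(0,1)]
            a,b=((bp[0]+bp[1])/2,(bp[2]+bp[3])/2) if L[0]<L[1] else ((bp[1]+bp[2])/2,(bp[3]+bp[0])/2)
            A,B=at(c,a,.066),at(c,b,.066);d=B-A
            print(" ",at(c,ce,.066).round(4),at(c,r[0],.066).round(4),np.linalg.norm(d).round(4),"ang",np.degrees(np.arctan2(d[1],d[0])).round(1),r)
# disc: bright gray
gray=lambda R,G,B:(abs(R-B)<30)&(R>85)&(abs(R-G)<25)
for c,b in((t,(265,160,375,265)),(s,(155,192,275,298))):
    m,ce,a=mask(c,gray,b);h=cv2.convexHull(np.argwhere(m)[:,::-1].astype(np.float32))
    e=cv2.fitEllipse(h);print("disc",a,e,at(c,e[0],.04).round(4))
    P=np.array([at(c,p[0],.04)[:2] for p in h]);q=np.linalg.lstsq(np.c_[2*P,np.ones(len(P))],(P**2).sum(1),rcond=None)[0];print(q[:2],np.sqrt(q[2]+q[:2]@q[:2]))
# dark saddles
dark=lambda R,G,B:(R<50)&(G<50)&(B<50)
for b in((292,188,314,216),(328,204,352,232)):
    m,ce,a=mask(t,dark,b);print("sad",ce,a,at(t,ce,.08).round(4))
for b in((218,208,244,243),(183,230,208,265)):
    m,ce,a=mask(s,dark,b);print("sad",ce,a,at(s,ce,.08).round(4))
wh=lambda R,G,B:(R>120)&(abs(R-B)<40)
m,ce,a=mask(t,wh,(225,255,268,293));print("pot",ce,a,at(t,ce,.1).round(4))
for n,c in(("t",t),("s",s)):
    o=c["img"][...,::-1]; x=(o[165:285,225:385] if n=="t" else o[75:305,125:350]);cv2.imwrite(f"pics/z{n}.png",cv2.resize(x,None,fx=(4.5 if n=="t" else 2.6),fy=(4.5 if n=="t" else 2.6),interpolation=cv2.INTER_CUBIC))
E
```

```text
tube [145.1 215.1] 507 [304.4 108.9] 391 [array([0.5247, 0.2274, 0.0705]), np.float64(0.0032)]
  [0.5239 0.2276 0.066 ] [0.5251 0.2281 0.066 ] 0.124 ang -138.0 ((144.93447875976562, 214.61376953125), (50.657745361328125, 10.712867736816406), 48.36646270751953)
  [0.5242 0.2326 0.066 ] [0.5259 0.2299 0.066 ] 0.1253 ang -138.1 ((304.469970703125, 109.79000854492188), (10.18233871459961, 47.65899658203125), 81.8698959350586)
knob [309.7 244.3] 84 [189.5 194.8] 71 [array([ 0.4474, -0.1556,  0.1155]), np.float64(0.0005)]
yel [367.6 253.6] 147 [140.  253.7] 3 [array([ 0.4217, -0.3018,  0.0614]), np.float64(0.0085)]
disc 6090 ((320.50799560546875, 212.4742431640625), (90.82662963867188, 91.82818603515625), 134.3936767578125) [ 0.5262 -0.1954  0.04  ]
[ 0.52836395 -0.19546552] 0.11201165474423247
disc 5974 ((214.07675170898438, 245.28396606445312), (92.1091537475586, 102.79296112060547), 77.1461181640625) [ 0.5336 -0.2003  0.04  ]
[ 0.5301556  -0.19444442] 0.11169165309789293
sad [303.93333333 204.93333333] 15 [ 0.5404 -0.1505  0.08  ]
sad [339.94495413 217.26605505] 109 [ 0.5099 -0.2339  0.08  ]
sad [230.82758621 227.16748768] 203 [ 0.5538 -0.1606  0.08  ]
sad [194.99481865 248.41968912] 193 [ 0.5173 -0.2407  0.08  ]
pot [245.87227866 273.48911466] 689 [ 0.3849 -0.012   0.1   ]
```

```bash
cat > fit.py <<'E'
from h import *
def fit_table(C=(.529,-.195),k=154.5,y=226.6): return
def overlay(c,tc,ta,C,kn,det,tz=.066,fac=4):
    im=cv2.resize(c["img"][...,::-1].copy(),None,fx=fac,fy=fac,interpolation=cv2.INTER_CUBIC)
    th=np.linspace(0,2*np.pi,60)
    def dr(P,col,closed=True):
        q=((proj(c,P)+.5)*fac-.5);cv2.polylines(im,[np.round(q).astype(np.int32)],closed,col,1)
    C=np.array(C)
    dr(np.c_[C[0]+.112*np.cos(th),C[1]+.112*np.sin(th),0*th+.04],(0,255,0))
    ky=np.array([np.cos(kn),np.sin(kn)]);kx=np.array([ky[1],-ky[0]])
    K=C+.09*ky
    for z in(.115,.07): dr(np.c_[K[0]+.013*np.cos(th),K[1]+.013*np.sin(th),0*th+z],(255,255,0))
    for sx in(-.052,-.038,.038,.052):
        dr([[*(C+sx*kx+v*ky),z] for v,z in((-.023,.09),(0,.07),(.023,.09))],(255,0,255),False)
    D=C+.152*np.array([np.cos(det),np.sin(det)]);dr([[D[0]-.01,D[1],.036],[D[0]+.01,D[1],.036]],(255,0,0));dr([[D[0],D[1]-.01,.036],[D[0],D[1]+.01,.036]],(255,0,0))
    a=np.array([np.cos(ta),np.sin(ta),0]);b=np.array([-a[1],a[0],0]);t=np.array([*tc,tz])
    for s in(-.085,.085): dr([t+s*a+.017*(b*np.cos(u)+np.array([0,0,np.sin(u)])) for u in th],(0,255,255))
    return im
E
python3 - <<'E'
from fit import *
t=ctrl.capture("top");s=ctrl.capture("scene")
r=np.radians
a=((.525,.229),r(42),(.529,-.195),r(154.5),r(226.6))
o=overlay(t,*a,fac=5);p=overlay(s,*a,fac=5)
A=np.hstack([o[165*5:270*5,265*5:385*5],]);B=o[180*5:250*5,110*5:185*5]
P=p[185*5:300*5,135*5:275*5];Q=p[90*5:145*5,255*5:345*5]
def pad(x,h,w):
    y=np.zeros((h,w,3),np.uint8);x=cv2.resize(x,None,fx=min(h/x.shape[0],w/x.shape[1]),fy=min(h/x.shape[0],w/x.shape[1]));y[:x.shape[0],:x.shape[1]]=x;return y
cv2.imwrite("pics/ov.png",np.vstack([np.hstack([pad(A,330,420),pad(P,330,380)]),np.hstack([pad(B,270,420),pad(Q,270,380)])]))
E
```

```text
(no output)
```

View pics/ov.png

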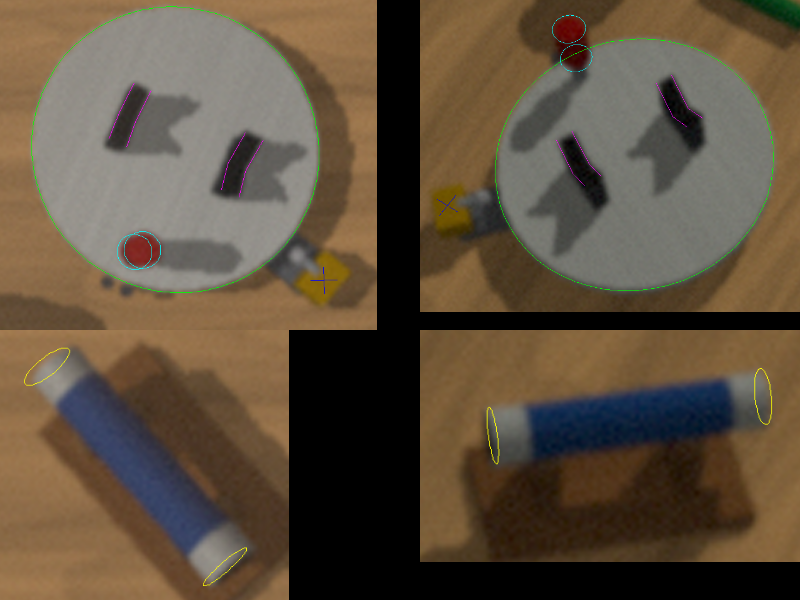

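The overlay matches the disc, saddles, knob and block in both views. The tube is within about 3 mm. The default grip is half of 60 N, which is 30 N and over the tube's limit, so I'll first learn how opening relates to force on the sturdy knob.

Units first: shifts go in shares of 50 mm and turns go in units of 0.2 rad. So -0.0363 m is -0.726, -0.0316 m is -0.632.

```bash
echo '0.094 -0.632 -0.726 0 0 | 0.094 -0.632 -0.726 0 0 | 0.094 -0.632 -0.726 0 0 | 0.094 -0.632 -0.726 0 0 | 0.094 -0.632 -0.726 0 0 | 0.094 -0.632 -0.726 0 0 | 0.094 -0.632 -0.726 0 0 | 0.094 -0.632 -0.726 0 0' > mv.in && python3 inch.py mv.in; echo '0.094 -0.632 -0.726 0 0 | 0.094 -0.632 -0.726 0 0 | 0.094 -0.632 -0.726 0 0 | 0.094 -0.632 -0.726 0 0 | 0.094 -0.632 -0.726 0 0 | 0.094 -0.632 -0.726 0 0 | 0.094 -0.632 -0.726 0 0 | 0.06 0 0 0 0.48' > mv.in && python3 inch.py mv.in; echo '0.06 0 0 0 0 | 0.06 0 0 0 0' > mv.in && python3 inch.py mv.in
cat > go.py <<'E'
import sys;from h import *
x,y,z,a=map(float,sys.argv[1:5])   # target TCP and tool-y heading in deg
s=ctrl.sense();R=s["eef_rot"];d=R.T@(np.array([x,y,z])-s["ee_pos"])
h=np.degrees(np.arctan2(R[1,1],R[0,1]))
print("t",round(s["t"],2),"tool d",d.round(4),"heading",h.round(2),"turn",round(float(np.radians(h-a)),3),"open",round(s["opening"],4),"grip",round(s["grip_force"],2),"F",s["force"].round(2))
E
python3 go.py .4478 -.1563 .076 64.5
```

```text
t: 1.1
ee_pos: [0.3262, 0.1565, 0.2057]
eef_rot: [[-0.941, 0.339, 0.001], [0.339, 0.941, 0.0], [-0.001, 0.001, -1.0]]
force: [1.4, 1.1, -0.8]
opening: 0.0942
grip_force: 0.0
t: 1.9
ee_pos: [0.4484, -0.1608, 0.2042]
eef_rot: [[-0.9, 0.436, -0.002], [0.436, 0.9, -0.001], [0.001, -0.002, -1.0]]
force: [-0.5, 1.2, -0.1]
opening: 0.0893
grip_force: 0.0
t: 2.1
ee_pos: [0.4475, -0.1556, 0.2054]
eef_rot: [[-0.904, 0.427, -0.0], [0.427, 0.904, 0.0], [0.0, 0.0, -1.0]]
force: [0.7, 0.3, 0.8]
opening: 0.0737
grip_force: 0.0
t 2.1 tool d [-0.0006 -0.0005  0.1294] heading 64.74 turn 0.004 open 0.0737 grip 0.0 F [0.68 0.29 0.75]
```

```bash
echo '0.06 0 0 0.8 0 | 0.06 0 0 0.8 0 | 0.05 0 0 0.6 0 | 0.04 0 0 0.38 0 | 0.028 0 0 0 0 | 0.028 0 0 0 0 | 0.028 0 0 0 0' > mv.in && python3 inch.py mv.in; echo '0.026 0 0 0 0 | 0.026 0 0 0 0 | 0.026 0 0 0 0 | 0.026 0 0 0 0' > mv.in && python3 inch.py mv.in; echo '0.025 0 0 0 0 | 0.025 0 0 0 0 | 0.025 0 0 0 0' > mv.in && python3 inch.py mv.in
```

```text
t: 2.8
ee_pos: [0.4489, -0.156, 0.0785]
eef_rot: [[-0.904, 0.427, 0.003], [0.427, 0.904, -0.002], [-0.004, 0.0, -1.0]]
force: [-0.2, -0.5, -0.1]
opening: 0.0284
grip_force: 0.2
t: 3.2
ee_pos: [0.4479, -0.156, 0.0768]
eef_rot: [[-0.904, 0.429, 0.001], [0.429, 0.904, -0.0], [-0.001, 0.0, -1.0]]
force: [0.5, -0.6, 0.5]
opening: 0.0262
grip_force: 0.0
t: 3.5
ee_pos: [0.4478, -0.156, 0.0768]
eef_rot: [[-0.904, 0.429, 0.0], [0.429, 0.904, -0.0], [-0.0, 0.0, -1.0]]
force: [-0.1, -0.3, 1.7]
opening: 0.0254
grip_force: 25.9
```

```bash
echo '0.025 0 0 0 0 | 0.025 0 0 0 0' > mv.in && python3 inch.py mv.in|tail -2; echo '0.0255 0 0 0 0 | 0.0255 0 0 0 0 | 0.0255 0 0 0 0' > mv.in && python3 inch.py mv.in|tail -2; echo '0.0257 0 0 0 0 | 0.0257 0 0 0 0 | 0.0257 0 0 0 0' > mv.in && python3 inch.py mv.in|tail -2;echo '0.0253 0 0 0 0 | 0.0253 0 0 0 0 | 0.0253 0 0 0 0 | 0.0253 0 0 0 0' > mv.in && python3 inch.py mv.in|tail -2
```

```text
opening: 0.0258
grip_force: 25.9
opening: 0.0259
grip_force: 11.8
opening: 0.0258
grip_force: 6.5
opening: 0.0257
grip_force: 17.3
```

Converted, -0.04 m is -0.8, -0.03 m is -0.6.

```bash
echo '0.04 0 0 0 0 | 0.06 0 0 0 0 | 0.07 0 0 -0.4 0 | 0.07 0 0 -0.6 0 | 0.07 0 0 -0.8 0 | 0.07 0 0 -0.8 0' > mv.in && python3 inch.py mv.in | head -2; echo '0.07 0.236 0.948 0 0 | 0.07 0.236 0.948 0 0 | 0.07 0.236 0.948 0 0 | 0.07 0.236 0.948 0 0 | 0.07 0.236 0.948 0 0 | 0.07 0.236 0.948 0 0 | 0.07 0.236 0.948 0 0 | 0.07 0.236 0.948 0 0' > mv.in && python3 inch.py mv.in|head -2; echo '0.07 0 0 0 0.7 | 0.07 0 0 0 0.7 | 0.07 0 0 0 0.7 | 0.07 0 0 0 0.7 | 0.07 0 0 0 0.7 | 0.07 0 0 0 0.7 | 0.07 0 0 0 0.7' > mv.in && python3 inch.py mv.in|head -2;echo '0.07 0 0 0 0.7 | 0.07 0 0 0 0.7 | 0.07 0 0 0 0.7 | 0.07 0 0 0 0.7 | 0.07 0 0 0 0.7 | 0.07 0 0 0 0.7 | 0.07 0 0 0 0.7 | 0.07 0 0 0 0' > mv.in && python3 inch.py mv.in|head -2; python3 go.py .525 .2275 .047 -48
```

```text
t: 5.3
ee_pos: [0.4468, -0.1555, 0.2063]
t: 6.1
ee_pos: [0.5244, 0.2292, 0.2054]
t: 6.8
ee_pos: [0.5244, 0.2271, 0.2052]
t: 7.6
ee_pos: [0.5244, 0.227, 0.2053]
t 7.6 tool d [0.001  0.0002 0.1583] heading -47.65 turn 0.006 open 0.0703 grip 0.0 F [-0.03 -0.15 -0.5 ]
```

Converted, 0.04 m is 0.8, 0.025 m is 0.5, 0.006 rad is 0.03.

```bash
echo '0.07 0.02 0 0.8 0.03 | 0.07 0 0 0.8 0 | 0.07 0 0 0.8 0 | 0.07 0 0 0.5 0 | 0.07 0 0 0.26 0 | 0.06 0 0 0 0 | 0.05 0 0 0 0 | 0.042 0 0 0 0' > mv.in && python3 inch.py mv.in; echo '0.039 0 0 0 0 | 0.037 0 0 0 0 | 0.036 0 0 0 0 | 0.0355 0 0 0 0 | 0.035 0 0 0 0 | 0.0347 0 0 0 0 | 0.0347 0 0 0 0' > mv.in && python3 inch.py mv.in
```

```text
t: 8.4
ee_pos: [0.5272, 0.2284, 0.0508]
eef_rot: [[0.743, 0.669, 0.004], [0.669, -0.743, 0.001], [0.004, 0.002, -1.0]]
force: [0.2, -0.5, 0.5]
opening: 0.0493
grip_force: 0.0
t: 9.1
ee_pos: [0.5289, 0.2261, 0.0506]
eef_rot: [[0.744, 0.668, 0.008], [0.668, -0.744, -0.002], [0.004, 0.007, -1.0]]
force: [4.8, -4.6, 1.6]
opening: 0.0348
grip_force: 3.5
```

Converted, 0.004 m is 0.08, 0.001 m is 0.02.

```bash
echo '0.042 0 0 0 0 | 0.042 0 0.08 0.02 0 | 0.042 0 0 0 0 | 0.042 0 0 0 0' > mv.in && python3 inch.py mv.in; python3 go.py .527 .2255 .047 -48
```

```text
t: 9.5
ee_pos: [0.5278, 0.225, 0.0471]
eef_rot: [[0.743, 0.669, -0.001], [0.669, -0.743, 0.0], [-0.001, -0.001, -1.0]]
force: [-0.4, -0.1, 0.1]
opening: 0.0422
grip_force: 0.0
t 9.5 tool d [-0.0002 -0.0009  0.0001] heading -48.01 turn -0.0 open 0.0422 grip 0.0 F [-0.41 -0.05  0.14]
```

```bash
echo '0.039 0 0 0 0 | 0.037 0 0 0 0 | 0.036 0 0 0 0 | 0.0355 0 0 0 0 | 0.035 0 0 0 0 | 0.0347 0 0 0 0 | 0.0345 0 0 0 0 | 0.0345 0 0 0 0' > mv.in && python3 inch.py mv.in
```

```text
t: 10.3
ee_pos: [0.5283, 0.2249, 0.0475]
eef_rot: [[0.743, 0.669, 0.0], [0.669, -0.743, 0.0], [0.0, -0.0, -1.0]]
force: [0.5, 1.3, -0.3]
opening: 0.0344
grip_force: 0.0
```

Centred now, with almost no side force. I'll tighten in small steps.

```bash
echo '0.0342 0 0 0 0 | 0.034 0 0 0 0 | 0.0339 0 0 0 0 | 0.0338 0 0 0 0 | 0.0338 0 0 0 0' > mv.in && python3 inch.py mv.in|tail -3; echo '0.0337 0 0 0 0 | 0.0336 0 0 0 0 | 0.0335 0 0 0 0 | 0.0335 0 0 0 0' > mv.in && python3 inch.py mv.in
```

```text
force: [1.3, -1.7, -1.0]
opening: 0.0338
grip_force: 2.9
t: 11.2
ee_pos: [0.5283, 0.2248, 0.0475]
eef_rot: [[0.743, 0.669, 0.0], [0.669, -0.743, -0.0], [0.0, 0.0, -1.0]]
force: [0.6, -0.4, -0.2]
opening: 0.0337
grip_force: 9.0
```

```bash
echo '0.0334 0 0 0 0 | 0.0333 0 0 0 0 | 0.0333 0 0 0 0 | 0.0333 0 0 -0.08 0 | 0.0333 0 0 -0.12 0 | 0.0333 0 0 -0.2 0 | 0.0333 0 0 0 0 | 0.0333 0 0 0 0' > mv.in && python3 inch.py mv.in|tail -3; echo '0.0333 0 0 -0.4 0 | 0.0333 0 0 -0.5 0 | 0.0333 0 0 -0.5 0 | 0.0333 0 0 -0.5 0 | 0.0333 0 0 -0.4 0 | 0.0333 0 0 -0.2 0 | 0.0333 0 0 0 0 | 0.0333 0 0 0 0' > mv.in && python3 inch.py mv.in; python3 go.py .529 -.195 .19 -25.5
```

```text
force: [-0.7, -0.5, -3.3]
opening: 0.0338
grip_force: 13.5
t: 12.8
ee_pos: [0.5278, 0.2247, 0.1913]
eef_rot: [[0.743, 0.669, -0.002], [0.669, -0.743, -0.0], [-0.002, -0.001, -1.0]]
force: [-0.1, -0.9, -3.0]
opening: 0.0338
grip_force: 13.5
t 12.8 tool d [-0.2799  0.3128  0.0014] heading -48.01 turn -0.393 open 0.0338 grip 13.53 F [-0.13 -0.92 -2.98]
```

Converted, -0.02 m is -0.4, 0.0223 m is 0.446.

```bash
echo '0.0333 -0.2 0.224 0 0 | 0.0333 -0.4 0.446 0 0 | 0.0333 -0.4 0.446 0 0 | 0.0333 -0.4 0.446 0 0 | 0.0333 -0.4 0.446 0 0 | 0.0333 -0.4 0.446 0 0 | 0.0333 -0.4 0.446 0 0 | 0.0333 -0.4 0.446 0 0' > mv.in && python3 inch.py mv.in|tail -3; echo '0.0333 -0.4 0.446 0 0 | 0.0333 -0.4 0.446 0 0 | 0.0333 -0.4 0.446 0 0 | 0.0333 -0.4 0.446 0 0 | 0.0333 -0.4 0.446 0 0 | 0.0333 -0.4 0.446 0 0 | 0.0333 -0.4 0.446 0 0 | 0.0333 -0.2 0.224 0 0' > mv.in && python3 inch.py mv.in|tail -3; echo '0.0333 0 0 0 -0.25 | 0.0333 0 0 0 -0.4 | 0.0333 0 0 0 -0.4 | 0.0333 0 0 0 -0.4 | 0.0333 0 0 0 -0.3 | 0.0333 0 0 0 -0.215 | 0.0333 0 0 0 0 | 0.0333 0 0 0 0' > mv.in && python3 inch.py mv.in|tail -3; python3 go.py .529 -.195 .125 -25.5; python3 - <<'E'
from fit import *
t=ctrl.capture("top");s=ctrl.capture("scene");p=ctrl.sense()["ee_pos"];r=np.radians
a=(p[:2],r(64.5),(.529,-.195),r(154.5),r(226.6),p[2]+.019)
A=overlay(t,*a)[130*4:280*4,250*4:390*4];B=overlay(s,*a)[160*4:310*4,120*4:290*4]
cv2.imwrite("pics/c1.png",cv2.resize(np.hstack([A,B]),None,fx=.64,fy=.64))
for c in(t,s):
    m,ce,n=mask(c,blue,(250,130,390,280) if c is t else(120,120,300,310));q=cv2.minAreaRect(np.argwhere(m)[:,::-1].astype(np.float32));print(ce,n,q,proj(c,[*p[:2],p[2]+.019]),at(c,ce,p[2]+.019),p)
E
```

```text
force: [0.3, -1.4, -2.4]
opening: 0.0338
grip_force: 13.5
force: [-0.6, 0.5, -2.1]
opening: 0.0334
grip_force: 13.5
force: [0.1, 0.6, -2.1]
opening: 0.0336
grip_force: 13.5
t 15.2 tool d [ 0.0266 -0.0122  0.0669] heading -25.54 turn -0.001 open 0.0336 grip 13.52 F [ 0.12  0.58 -2.07]
[329.70881226 194.33716475] 261 ((329.7474365234375, 194.44329833984375), (17.565488815307617, 14.824054718017578), 23.96249008178711) [[348.04159844 201.8431775 ]] [ 0.54493129 -0.1878393   0.21111617] [ 0.52886145 -0.22440601  0.19211617]
[176.89671362 223.97652582] 426 ((177.5328826904297, 223.74916076660156), (16.764705657958984, 27.64706039428711), 61.927513122558594) [[196.74407674 213.96044128]] [ 0.51021934 -0.25994182  0.21111617] [ 0.52886145 -0.22440601  0.19211617]
```

View pics/c1.png

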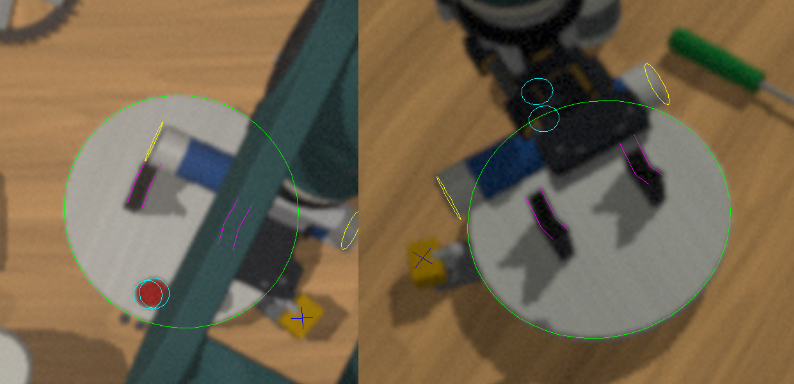

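The tube is held level and parallel to the saddles, about 29 mm past the axis. The table hasn't moved. I'll centre it over the axis and measure the tube's position along the grip.

Converted, 0.02 m is 0.4, 0.01 m is 0.2.

```bash
echo '0.0333 0.266 -0.122 0 0 | 0.0333 0.266 -0.122 0 0 | 0.0333 0 0 0.4 0 | 0.0333 0 0 0.4 0 | 0.0333 0 0 0.2 0 | 0.0333 0 0 0 0 | 0.0333 0 0 0 0' > mv.in && python3 inch.py mv.in|tail -3; python3 go.py .529 -.195 .0755 -25.5; python3 - <<'E'
from fit import *
t=ctrl.capture("top");s=ctrl.capture("scene");S=ctrl.sense();p=S["ee_pos"];r=np.radians;R=S["eef_rot"]
ta=np.arctan2(R[1,0],R[0,0]);print("axis deg",np.degrees(ta),p)
a=(p[:2],ta,(.529,-.195),r(154.5),r(226.6),p[2]+.019)
ims=[]
ax=np.array([np.cos(ta),np.sin(ta),0])
for c in(t,s):
    o=overlay(c,*a,fac=6)
    for k in(-1,1):
        u=(proj(c,np.array([*p[:2],p[2]+.019])+k*.08*ax)[0]*6).astype(int);u=np.clip(u,130,None)
        w=o[u[1]-125:u[1]+125,max(u[0]-195,0):u[0]+195];ims.append(cv2.resize(w,(390,250)))
cv2.imwrite("pics/c2.png",np.vstack([np.hstack(ims[:2]),np.hstack(ims[2:])]))
E
```

```text
force: [0.5, 0.4, -2.7]
opening: 0.0335
grip_force: 13.5
t 16.0 tool d [-0.0005 -0.0007  0.0675] heading -25.47 turn 0.0 open 0.0335 grip 13.53 F [ 0.47  0.42 -2.67]
axis deg 64.51067196461725 [ 0.53029119 -0.19540982  0.14392565]
```

View pics/c2.png

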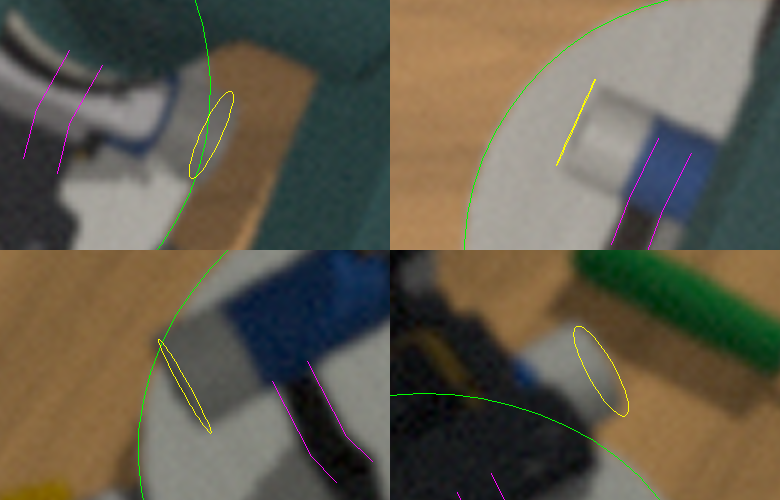

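Measured against the saddles in the same pictures, the tube sits about 1.7 mm towards the −x end of the grip. I'll shift by that and lower slowly, watching the force.

Converted, 0.015 m is 0.3, 0.01 m is 0.2.

```bash
echo '0.0333 0.024 -0.014 0.2 0 | 0.0333 0 0 0.3 0 | 0.0333 0 0 0.3 0 | 0.0333 0 0 0.2 0 | 0.0333 0 0 0.12 0 | 0.0333 0 0 0.06 0 | 0.0333 0 0 0 0 | 0.0333 0 0 0 0' > mv.in && python3 inch.py mv.in|grep -v eef; echo '0.0333 0 0 0.04 0 | 0.0333 0 0 0.04 0 | 0.0333 0 0 0.02 0 | 0.0333 0 0 0 0 | 0.0333 0 0 0 0' > mv.in && python3 inch.py mv.in|grep -v eef;  python3 go.py .529 -.195 .0755 -25.5
```

```text
t: 16.9
ee_pos: [0.5298, -0.1941, 0.084]
force: [0.1, -0.6, -2.6]
opening: 0.0336
grip_force: 13.5
t: 17.4
ee_pos: [0.5294, -0.1939, 0.0785]
force: [0.1, 0.1, -2.6]
opening: 0.0338
grip_force: 13.5
t 17.4 tool d [-0.0012  0.0001  0.003 ] heading -25.5 turn 0.0 open 0.0338 grip 13.53 F [ 0.06  0.08 -2.58]
```

```bash
for i in 1; do echo '0.0333 0 0 0.02 0 | 0.0333 0 0 0.02 0 | 0.0333 0 0 0 0 | 0.0333 0 0 0 0' > mv.in && python3 inch.py mv.in|grep -v eef; echo '0.0333 0 0 0.01 0 | 0.0333 0 0 0.01 0 | 0.0333 0 0 0 0 | 0.0333 0 0 0 0' > mv.in && python3 inch.py mv.in|grep -v eef; done
```

```text
t: 17.8
ee_pos: [0.5299, -0.1941, 0.0769]
force: [1.1, -0.6, -2.3]
opening: 0.0336
grip_force: 13.5
t: 18.2
ee_pos: [0.5302, -0.1943, 0.0765]
force: [1.7, -0.2, 4.1]
opening: 0.0336
grip_force: 13.6
```

```bash
echo '0.0333 0 0.012 0 0 | 0.0333 0 0 0 0 | 0.0333 0 0 0 0' > mv.in && python3 inch.py mv.in|grep -v eef; echo '0.0333 0 0.006 0.008 0 | 0.0333 0 0 0 0 | 0.0333 0 0 0 0' > mv.in && python3 inch.py mv.in|grep -v eef
```

```text
t: 18.5
ee_pos: [0.5305, -0.1944, 0.0761]
force: [1.2, -0.5, 5.0]
opening: 0.0334
grip_force: 13.6
t: 18.8
ee_pos: [0.5308, -0.1945, 0.0758]
force: [1.8, -0.5, 6.0]
opening: 0.0337
grip_force: 13.6
```

The tube is seated: TCP z is 75.8 mm against 75.5 mm expected, and the saddles carry its weight. I'll release gently.

```bash
echo '0.0335 0 0 0 0 | 0.0337 0 0 0 0 | 0.0339 0 0 0 0 | 0.0341 0 0 0 0 | 0.0345 0 0 0 0 | 0.035 0 0 0 0 | 0.036 0 0 0 0 | 0.038 0 0 0 0' > mv.in && python3 inch.py mv.in|grep -v eef; echo '0.042 0 0 0 0 | 0.05 0 0 0 0 | 0.05 0 0 0 0 | 0.05 0 0 -0.4 0 | 0.05 0 0 -0.6 0 | 0.05 0 0 -0.6 0 | 0.05 0 0 -0.6 0 | 0.05 0 0 0 0' > mv.in && python3 inch.py mv.in|grep -v eef; python3 go.py .4478 -.1563 .19 -115.5
```

```text
t: 19.6
ee_pos: [0.5294, -0.1938, 0.0744]
force: [1.7, -0.5, 1.0]
opening: 0.0378
grip_force: 0.9
t: 20.4
ee_pos: [0.5322, -0.1952, 0.1903]
force: [0.5, -0.0, -0.1]
opening: 0.05
grip_force: 0.0
t 20.4 tool d [-0.0012 -0.0929 -0.0005] heading -25.5 turn 1.571 open 0.05 grip 0.0 F [ 0.46 -0.05 -0.05]
```

```bash
echo '0.05 0 -0.62 0 0 | 0.05 0 -0.62 0 0 | 0.05 0 -0.62 0 0 | 0.05 0 0 0 0.714 | 0.05 0 0 0 0.714 | 0.05 0 0 0 0.714 | 0.05 0 0 0 0.714 | 0.05 0 0 0 0.714' > mv.in && python3 inch.py mv.in|head -1;echo '0.05 0 0 0 0.714 | 0.05 0 0 0 0.714 | 0.05 0 0 0 0.714 | 0.05 0 0 0 0.714 | 0.05 0 0 0 0.714 | 0.05 0 0 0 0.714 | 0.05 0 0 0 0' > mv.in && python3 inch.py mv.in|head -2;python3 go.py .4478 -.1563 .076 -115.5; python3 - <<'E'
from fit import *
t=ctrl.capture("top");s=ctrl.capture("scene");r=np.radians
a=((.529,-.195),r(64.5),(.529,-.195),r(154.5),r(226.6),.094)
o=overlay(t,*a,fac=4)[150*4:270*4,260*4:385*4];p=overlay(s,*a,fac=4)[165*4:305*4,120*4:285*4]
cv2.imwrite("pics/c3.png",np.hstack([cv2.resize(o,(400,384)),cv2.resize(p,(400,339)) if 0 else cv2.copyMakeBorder(cv2.resize(p,(400,339)),0,45,0,0,0)]))
E
```

```text
t: 21.2
t: 21.9
ee_pos: [0.4454, -0.1538, 0.1834]
t 21.9 tool d [0.0036 0.0012 0.1073] heading -115.48 turn 0.0 open 0.05 grip 0.0 F [ 0.14 -0.2   0.22]
```

View pics/c3.png

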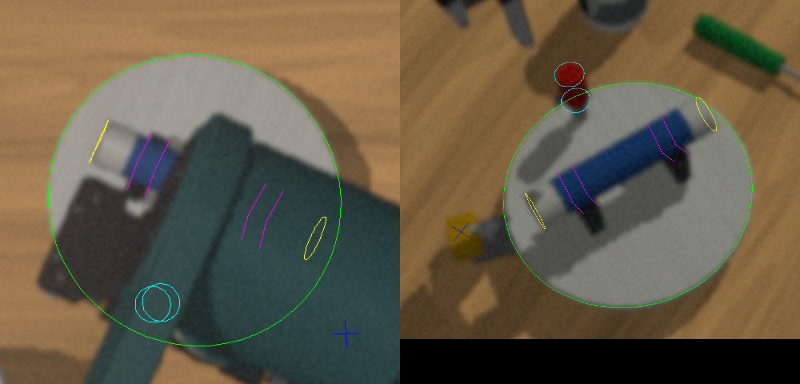

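The tube lies in both V's, with its scene-view ends at about (533,210) and (707,115). The knob and table haven't moved. Now a numeric check of centring.

```bash
python3 - <<'E'
from fit import *
s=ctrl.capture("scene");ta=np.radians(64.5);ax=np.array([np.cos(ta),np.sin(ta),0]);C=np.array([.5302,-.1944,.094])
o=s["world_from_camera"][:3,3]-C;n=o-ax*(o@ax);n/=np.linalg.norm(n)
u=np.linspace(-.1,.1,401);pr=0
for k in np.linspace(-.006,.006,7):
    b=np.cross(ax,n);P=C+u[:,None]*ax+.017*n*np.sqrt(1-(k/.017)**2)+k*b
    q=proj(s,P).astype(np.float32);pr=pr+cv2.remap(s["img"],q[None,:,0],q[None,:,1],cv2.INTER_LINEAR)[0].astype(float)/7
for ch,nm in((pr[:,2]-pr[:,0],"B-R"),):
    g=np.gradient(cv2.GaussianBlur(ch[:,None],(1,15),0)[:,0])
    for lo,hi in((-.095,-.075),(-.07,-.04),(.04,.07),(.075,.095)):
        m=(u>lo)&(u<hi);w=np.abs(g[m]);i=np.argmax(w);print(nm,lo,hi,u[m][i].round(4),w[i].round(2))
    i=np.abs(ch-(ch.max()*.5)).argsort()[:6];print(u[i].round(4))
print([(round(float(a),3),pr[j].astype(int).tolist()) for j,a in enumerate(u) if j%8==0 and (abs(a)>.05)])
E
```

```text
B-R -0.095 -0.075 -0.09 0.39
B-R -0.07 -0.04 -0.0635 5.11
B-R 0.04 0.07 0.0605 4.8
B-R 0.075 0.095 0.0885 4.11
[ 0.06   -0.0635 -0.063   0.0605  0.0595 -0.064 ]
[(-0.1, [131, 132, 125]), (-0.096, [130, 131, 125]), (-0.092, [121, 122, 116]), (-0.088, [81, 82, 78]), (-0.084, [105, 105, 99]), (-0.08, [113, 114, 107]), (-0.076, [115, 115, 109]), (-0.072, [115, 116, 109]), (-0.068, [111, 113, 109]), (-0.064, [65, 74, 89]), (-0.06, [17, 44, 77]), (-0.056, [19, 43, 78]), (-0.052, [16, 43, 77]), (0.052, [17, 42, 77]), (0.056, [17, 43, 77]), (0.06, [51, 64, 84]), (0.064, [103, 105, 103]), (0.068, [113, 114, 108]), (0.072, [114, 115, 108]), (0.076, [113, 114, 108]), (0.08, [115, 115, 108]), (0.084, [126, 123, 114]), (0.088, [140, 124, 102]), (0.092, [145, 114, 75]), (0.096, [144, 109, 66]), (0.1, [144, 109, 67])]
```

The tube is centred to about 1 mm. Now I'll cage the knob loosely.

Converted, 0.03 m is 0.6, 0.017 m is 0.34.

```bash
echo '0.05 0.072 0.024 0.6 0 | 0.05 0 0 0.6 0 | 0.05 0 0 0.6 0 | 0.05 0 0 0.34 0 | 0.04 0 0 0 0 | 0.03 0 0 0 0 | 0.028 0 0 0 0 | 0.028 0 0 0 0' > mv.in && python3 inch.py mv.in|grep -v eef;python3 go.py .4478 -.1563 .076 -115.5
```

```text
t: 22.85
ee_pos: [0.45, -0.1574, 0.0797]
force: [-0.3, 0.1, -0.6]
opening: 0.0279
grip_force: 0.0
t 22.85 tool d [-0.0025  0.      0.0037] heading -115.47 turn 0.0 open 0.0279 grip 0.0 F [-0.26  0.14 -0.57]
```

Converted, 0.0054 m is 0.108, 0.0027 m is 0.054, -0.06 rad is -0.3.

```bash
echo '0.028 0 0 0 0 | 0.028 0 0 0 0' > mv.in && python3 inch.py mv.in|head -2;python3 go.py .4478 -.1563 .076 -115.5; echo '0.028 0.002 0.054 0 -0.15 | 0.028 0.004 0.108 0 -0.3 | 0.028 0.004 0.108 0 -0.3 | 0.028 0.004 0.108 0 -0.3 | 0.028 0.004 0.108 0 -0.3 | 0.028 0.004 0.108 0 -0.3 | 0.028 0.004 0.108 0 -0.3 | 0.028 0 0 0 0' > mv.in && python3 inch.py mv.in|grep -v eef
python3 - <<'E'
import numpy as np
for a in(.39,1.258):
  b=np.radians(154.5)+a;print(.529+.09*np.cos(b),-.195+.09*np.sin(b),-115.5+np.degrees(a))
E
python3 go.py 0.4418 -0.1933 .076 -93.15
```

```text
t: 23.05
ee_pos: [0.4494, -0.157, 0.0788]
t 23.05 tool d [-0.0018  0.      0.0028] heading -115.49 turn 0.0 open 0.0279 grip 0.0 F [-0.54 -0.07 -1.26]
t: 23.85
ee_pos: [0.4408, -0.1914, 0.0784]
force: [-0.5, -0.3, -0.9]
opening: 0.0277
grip_force: 0.0
0.4391363825460201 -0.19004719694670247 -93.15464598989789
0.46713712336431734 -0.26036806937915713 -43.421909372542444
t 23.85 tool d [0.0011 0.0018 0.0024] heading -93.19 turn -0.001 open 0.0277 grip 0.0 F [-0.48 -0.31 -0.89]
```

```bash
echo '0.028 0 0.108 0 -0.3 | 0.028 0 0.108 0 -0.3 | 0.028 0 0.108 0 -0.3 | 0.028 0 0.108 0 -0.3 | 0.028 0.002 0.108 0 -0.3 | 0.028 0.002 0.108 0 -0.3 | 0.028 0.004 0.108 0 -0.3 | 0.028 0 0 0 0' > mv.in && python3 inch.py mv.in|grep -v eef; echo '0.028 0.004 0.108 0 -0.3 | 0.028 0.004 0.108 0 -0.3 | 0.028 0.004 0.108 0 -0.3 | 0.028 0.004 0.108 0 -0.3 | 0.028 0.004 0.108 0 -0.3 | 0.028 0 0 0 0' > mv.in && python3 inch.py mv.in|grep -v eef; python3 go.py .4671 -.2604 .076 -43.42
```

```text
t: 24.65
ee_pos: [0.446, -0.2282, 0.0782]
force: [0.8, -0.5, 0.5]
opening: 0.028
grip_force: 0.0
t: 25.25
ee_pos: [0.4594, -0.2514, 0.0781]
force: [0.4, -0.8, 0.4]
opening: 0.028
grip_force: 0.0
t 25.25 tool d [0.0005 0.0118 0.0021] heading -52.02 turn -0.15 open 0.028 grip 0.0 F [ 0.36 -0.78  0.36]
```

```bash
echo '0.028 0.002 0.072 0 -0.2 | 0.028 0.002 0.072 0 -0.2 | 0.028 0 0 0 0 | 0.028 0 0 0 0' > mv.in && python3 inch.py mv.in|grep -v eef; echo '0.028 0.002 0.036 0 -0.1 | 0.028 0.002 0.036 0 -0.1 | 0.028 0 0 0 0 | 0.028 0 0 0 0' > mv.in && python3 inch.py mv.in|grep -v eef; python3 go.py .4671 -.2604 .076 -43.42
```

```text
t: 25.65
ee_pos: [0.462, -0.2537, 0.0778]
force: [-5.2, 6.3, 4.8]
opening: 0.0279
grip_force: 3.7
t: 26.05
ee_pos: [0.4631, -0.2544, 0.0777]
force: [-9.0, 9.7, 8.2]
opening: 0.028
grip_force: 6.3
t 26.05 tool d [-0.0014  0.007   0.0016] heading -45.13 turn -0.03 open 0.028 grip 6.29 F [-9.04  9.73  8.17]
```

The force is climbing to 13 N, more than I expected at the bump. I'll look before pushing harder.

```bash
python3 - <<'E'
from fit import *
t=ctrl.capture("top");s=ctrl.capture("scene");r=np.radians;p=ctrl.sense()["ee_pos"];print(ctrl.sense()["moment"])
k=r(226.6)-.075
a=((.529,-.195),k-np.pi/2,(.529,-.195),k,r(226.6),.094)
o=overlay(t,*a,fac=4)[150*4:270*4,260*4:385*4];p=overlay(s,*a,fac=4)[175*4:305*4,120*4:285*4]
cv2.imwrite("pics/c4.png",np.hstack([cv2.resize(o,(330,317)),cv2.copyMakeBorder(cv2.resize(p,(470,370)),0,0,0,0,0)[:317]]))
E
```

```text
[1.62591442e+00 1.55361855e+00 7.61948693e-04]
```

View pics/c4.png

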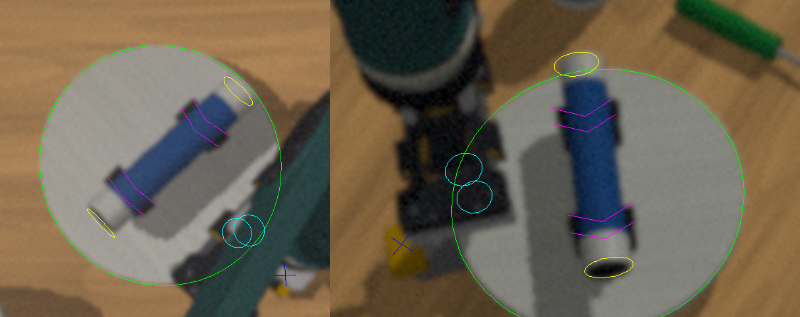

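Nothing is in the way. The tube is still seated and the table stands about 0.075 rad short, right at the first bump. The commanded pose is still 1 mm short of the target, so popping over can't overshoot. I'll push on.

Units first: shifts go in shares of 50 mm and turns go in units of 0.2 rad. So 0.001 m is 0.02, -0.01 rad is -0.05.

```bash
echo '0.028 0 0.02 0 -0.05 | 0.028 0 0.02 0 -0.05 | 0.028 0 0 0 0 | 0.028 0 0 0 0' > mv.in && python3 inch.py mv.in|grep -v eef; python3 go.py .4671 -.2604 .076 -43.42
```

```text
t: 26.55
ee_pos: [0.4671, -0.2597, 0.078]
force: [-1.0, 1.5, 1.5]
opening: 0.0282
grip_force: 1.1
t 26.55 tool d [-0.0005  0.0005  0.002 ] heading -43.97 turn -0.01 open 0.0282 grip 1.14 F [-0.99  1.47  1.47]
```

It passed the bump and the force is gone. I'll open, let the detent settle, back off upwards and look.

Converted, -0.03 m is -0.6, -0.02 m is -0.4.

```bash
echo '0.03 0 0 0 0 | 0.035 0 0 0 0 | 0.045 0 0 0 0 | 0.055 0 0 0 0 | 0.06 0 0 0 0 | 0.06 0 0 0 0 | 0.06 0 0 -0.4 0 | 0.06 0 0 -0.6 0' > mv.in && python3 inch.py mv.in|grep -v eef; echo '0.06 0 0 -0.8 0 | 0.06 0 0 -0.8 0 | 0.06 -0.8 0 0 0 | 0.06 -0.8 0 0 0 | 0.06 -0.8 0 0 0 | 0.06 -0.8 0 0 0 | 0.06 0 0 0 0' > mv.in && python3 inch.py mv.in|grep -v eef; python3 - <<'E'
from fit import *
t=ctrl.capture("top");s=ctrl.capture("scene");r=np.radians
k=r(226.6);a=((.529,-.195),k-np.pi/2,(.529,-.195),k,k,.094)
o=overlay(t,*a,fac=4)[150*4:270*4,260*4:385*4];p=overlay(s,*a,fac=4)[175*4:305*4,120*4:285*4]
cv2.imwrite("pics/c5.png",np.hstack([cv2.resize(o,(370,355)),cv2.resize(p,(430,355))]))
m1,c1,a1=mask(t,red);m2,c2,a2=mask(s,red);P,_=tri(t,c1,s,c2);v=P[:2]-[.529,-.195]
m,cy,_=mask(t,yel,(350,235,385,270));Y=at(t,cy,.034)[:2]-[.529,-.195]
print(P,"knob",np.degrees(np.arctan2(v[1],v[0]))%360,np.hypot(*v),"block",np.degrees(np.arctan2(Y[1],Y[0]))%360,a1,a2)
E
```

```text
t: 27.35
ee_pos: [0.4665, -0.2596, 0.1261]
force: [0.6, -0.4, 0.7]
opening: 0.0598
grip_force: 0.0
t: 28.05
ee_pos: [0.354, -0.3789, 0.2079]
force: [-0.0, 0.5, -0.3]
opening: 0.0604
grip_force: 0.0
[ 0.46477531 -0.25632683  0.11200801] knob 223.67778826690008 0.08880197542190035 block 226.80329075430606 112 80
```

View pics/c5.png

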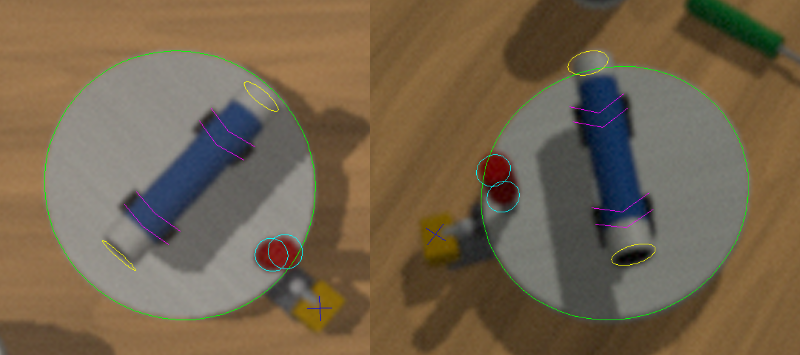

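```bash
cat > ang.py <<'E'
from fit import *
t=ctrl.capture("top");s=ctrl.capture("scene");C=np.array([.529,-.195]);th=np.linspace(0,2*np.pi,40)
for c,b,n in((t,(280,150,365,265),"top"),(s,(170,190,260,300),"scene")):
    c0=C+([-.0006,-.0005] if c is t else [.0012,.0006])
    m,ce,_=mask(c,red);best=[]
    for d in np.arange(220,231,.25):
        k=c0+.09*np.array([np.cos(np.radians(d)),np.sin(np.radians(d))]);P=np.vstack([np.c_[k[0]+.013*np.cos(th),k[1]+.013*np.sin(th),0*th+z] for z in(.07,.115)])
        h=cv2.convexHull(((proj(c,P)+.5)*8).astype(np.int32));q=np.zeros((384*8,512*8),np.uint8);cv2.fillConvexPoly(q,h,1);M=cv2.resize(m,None,fx=8,fy=8,interpolation=cv2.INTER_NEAREST)
        best.append(((q&M).sum()/(q|M).sum(),d))
    print(n,"knob",sorted(best)[-3:])
    m,ce,_=mask(c,blue,b);y,x=np.nonzero(m);vx,vy,x0,y0=cv2.fitLine(np.c_[x,y].astype(np.float32),cv2.DIST_L2,0,.01,.01).ravel()
    im=np.degrees(np.arctan2(vy,vx))%180;f=[]
    for d in np.arange(128,145,.25):
        a=np.array([np.cos(np.radians(d)),np.sin(np.radians(d)),0]);q=proj(c,np.array([*c0,.098])+np.outer([-.06,.06],a));e=q[1]-q[0]
        f.append((abs((np.degrees(np.arctan2(e[1],e[0]))-im+90)%180-90),d+90))
    print(" tube axis ->knob angle",min(f),m.sum(),ce.round(1),proj(c,[*c0,.1]).round(1))
    m,cy,_=mask(c,yel,(350,235,385,270) if c is t else (130,245,170,280));Y=at(c,cy,.034)[:2]-c0;print(" block",np.degrees(np.arctan2(Y[1],Y[0]))%360,np.hypot(*Y),m.sum())
E
python3 ang.py
```

```text
top knob [(np.float64(0.6898052012261445), np.float64(226.0)), (np.float64(0.6900781481847859), np.float64(225.5)), (np.float64(0.6902830001979022), np.float64(225.75))]
 tube axis ->knob angle (np.float64(0.11059174655142101), np.float64(224.75)) 724 [325.3 206.9] [[324.7 208.7]]
 block 226.84786713582497 0.1514301170664963 142
scene knob [(np.float64(0.3265717525513418), np.float64(222.5)), (np.float64(0.32686002522068097), np.float64(221.5)), (np.float64(0.32700075738449885), np.float64(220.75))]
 tube axis ->knob angle (np.float64(0.02661612627682075), np.float64(225.25)) 777 [212.4 229.3] [[211.9 229.8]]
 block 219.46879516673255 0.1462171362845123 2
```

The tube is seated and the knob looks about 0.03 rad short of the block, within measuring error. I'll feel it by hand to be sure the detent is really in.

Converted, 0.03 m is 0.6, 0.04 m is 0.8, 0.01 rad is 0.05.

```bash
echo '0.06 0.8 0 0 0 | 0.06 0.8 0 0 0 | 0.06 0.8 0 0 0 | 0.06 0.8 0 0 0.05 | 0.06 0 0 0.6 0 | 0.06 0 0 0.8 0 | 0.06 0 0 0.8 0 | 0.06 0 0 0.4 0' > mv.in && python3 inch.py mv.in|head -2; echo '0.05 0 0 0 0 | 0.04 0 0 0 0 | 0.035 0 0 0 0 | 0.032 0 0 0 0 | 0.03 0 0 0 0 | 0.029 0 0 0 0 | 0.029 0 0 0 0' > mv.in && python3 inch.py mv.in|grep -v eef; python3 go.py .4671 -.2604 .076 -43.42; echo '0.028 0 0 0 0 | 0.027 0 0 0 0 | 0.0262 0 0 0 0 | 0.0262 0 0 0 0 | 0.0262 0 0 0 0' > mv.in && python3 inch.py mv.in|grep -v eef; python3 go.py .4671 -.2604 .076 -43.42
```

```text
t: 29.05
ee_pos: [0.4669, -0.2574, 0.0739]
t: 29.75
ee_pos: [0.4681, -0.2608, 0.0785]
force: [0.5, -0.5, -1.0]
opening: 0.0289
grip_force: 0.0
t 29.75 tool d [-0.0004 -0.001   0.0025] heading -44.46 turn -0.018 open 0.0289 grip 0.0 F [ 0.51 -0.51 -0.96]
t: 30.25
ee_pos: [0.4679, -0.2606, 0.078]
force: [-1.0, 0.2, -0.2]
opening: 0.0263
grip_force: 0.1
t 30.25 tool d [-0.0004 -0.0008  0.002 ] heading -44.45 turn -0.018 open 0.0263 grip 0.06 F [-0.95  0.22 -0.22]
```

Caged with no force, the knob stands at 227.0° and the block at 226.85°, so the detent is in. I'll release, retreat and make a final check.

```bash
echo '0.03 0 0 0 0 | 0.035 0 0 0 0 | 0.045 0 0 0 0 | 0.055 0 0 0 0 | 0.06 0 0 0 0 | 0.06 0 0 -0.4 0 | 0.06 0 0 -0.6 0 | 0.06 0 0 -0.8 0' > mv.in && python3 inch.py mv.in|head -2; echo '0.06 0 0 -0.8 0 | 0.06 -0.8 0 0 0 | 0.06 -0.8 0 0 0 | 0.06 -0.8 0 0 0 | 0.06 -0.8 0 0 0 | 0.06 0 0 0 0 | 0.06 0 0 0 0 | 0.06 0 0 0 0' > mv.in && python3 inch.py mv.in|grep -v eef; python3 ang.py
```

```text
t: 31.05
ee_pos: [0.4667, -0.2597, 0.1669]
t: 31.85
ee_pos: [0.3564, -0.3742, 0.208]
force: [-0.4, 0.2, -0.6]
opening: 0.0601
grip_force: 0.0
top knob [(np.float64(0.6889876543209876), np.float64(226.25)), (np.float64(0.6898052012261445), np.float64(226.0)), (np.float64(0.6901157613535174), np.float64(225.75))]
 tube axis ->knob angle (np.float64(0.10152591042927384), np.float64(226.0)) 726 [325.4 206.8] [[324.7 208.7]]
 block 226.8030401206867 0.15155027939864033 142
scene knob [(np.float64(0.31888994008199306), np.float64(220.25)), (np.float64(0.31913147762418737), np.float64(220.0)), (np.float64(0.3191717694589988), np.float64(220.75))]
 tube axis ->knob angle (np.float64(0.08030317070009119), np.float64(226.0)) 780 [212.4 229.4] [[211.9 229.8]]
 block 219.20441153078698 0.14674767142643189 4
```

```bash
python3 -c "from plant import ctrl;print(ctrl.hand_in())"
```

```text
the job is handed in; nothing more can be done
None
```

I handed the job in at about 32 s: the tube lies centred in the saddles to about 1 mm (peak grip reading 13.6 N), and the table is turned to within about 0.02 rad of the yellow block with the detent engaged and the gripper clear; the hand-in returned no verdict.

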